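Lay the blue pipettor in the tray beside the green one

ROBOT

A 6-joint arm with a two-finger parallel gripper is mounted at the origin on the work surface. World frame = base frame: x ahead of the robot, y to its left, z up, the work surface at z = 0. Lengths are in m, angles in rad, forces in N, time in s.
With the tool pointing down it reaches from about 0.35 to 0.775 m from the base axis. Payload 7.3 kg.
Tool frame: the origin (TCP) lies on the mounting face of the last link; the fingertips stand 178 mm ahead of it and the grasp point (between the pads) lies 159 mm ahead of it (robot.tcp_to_tips is the distance from the TCP to the fingertips, in m); z points along the fingers, y is the direction in which the jaws open and shut (so a half turn about z gives the same grasp; the last joint's range is limited). The gripper opens to 92 mm and grips with 3 to 60 N. Pads are 19 mm wide; open, the fingers measure 130 mm over their backs; the gripper's body (75 mm by 190 mm) begins 47 mm behind the grasp point.
Start: joints at [1.17, 0.342, 1.524, -0, 1.275, -0.146], TCP at [0.132, 0.508, 0.405] pointing down, gripper open.
Joint ranges: [-2.53, 2.53], [-0.77, 2.02], [0.04, 2.7], [-1, 4.14], [0.28, 2.66], [-3.11, 3.11]. Speed limits (rad/s): [2.57, 2.57, 3.14, 3.14, 3.14, 3.14].

INTERFACE

Orientations are given as [roll, pitch, yaw] about the fixed x, y, z axes, in that order (R = Rz(yaw) Ry(pitch) Rx(roll)).
In Python, from cell import robot, viewer gives the robot as it stands.
- The arm moves only by the shell command python3 -m creep 'ROWS' [OPENING] [FORCE]. ROWS is JSON, a list that holds one entry, the list of rows, each a list of 6 numbers: the shift along the world's x, y, z in mm, then the turn, a rotation vector about the world's x, y, z in degrees. A call has 1 to 5 rows; each row shifts and turns the pose as measured when the row begins; what a row does not reach is not made up. A row lasts 1/12 s, in which the tool goes at most 41.7 mm and 7.16 degrees, less where a joint would pass 70% of its speed; a pose out of reach is approached as far as the arm can. A call with a gripper value outside its range is refused whole. OPENING is the closure, from -1 (fully open) to 1 (shut), set as the call begins (- or left out, the last holds). The fingers move at their own pace and stop on an object; FORCE is the grip in N (left out, the last holds). Time passes only in rows, so rows that do not move let the fingers close. It gives the time, the measured TCP pose, the force and the opening at its end, in the units of the state.
- robot.observe(): the state, without advancing time (a new reading comes with each control period).
- viewer.read_camera(name): name is "side" or "top"; returns the picture (384x512x3 uint8, blue, green, red); there is no depth.
- viewer.camera_model(name): a dict with "fx", "fy", "cx", "cy" (pixels), "pose" (4x4, takes a point from camera to world coordinates). Camera axes: x right, y up, looking along -z (the intrinsics and any distortion apply to the point x, -y, -z); pixel columns grow to the right and rows downward; lengths in m; the calibration is good to about 2 mm. A picture is of the moment at which its call begins. camera_model takes no time and is no camera call.
- robot.hand_in(): hands the job in, once; it reports no verdict.
The state is a dict: "time": time; "qpos": joint angles; "qvel": joint speeds; "joint_efforts": joint torques, N m; "tool_pos": TCP position; "tool_rot": TCP orientation; "contact_force": force on the tool from outside, world axes, zero at the start; "torque": the same for the moment, N m; "opening": finger opening in m.
Only numpy, scipy, OpenCV 4.12 (cv2) and the standard library are available. Lean on these libraries where they do the work, as an engineer would, in place of code of your own. Each camera call takes 0.05 s, during which the arm holds its last target. There are 200 camera calls.

TASK

Pick up the blue pipettor from the bench and lay it flat, the right way up, along the middle of the bare rubber strip in the steel tray, level with the green pipettor, parallel to it and with its nozzle pointing the same way. Set it down rather than drop it, and leave the red pipettor and the green one where they lie.

Things in the scene. Friction and masses are not known exactly. Their poses are not given: they have to be found in the camera images.
- blue: pipettor lying flat: white handle, blue sleeve and button, grey nozzle; 230 mm long (all sizes in mm), 0.1 kg. Origin: underside, mid-handle (about the centre of mass). x points to the nozzle (end x=+135; button end -95). Handle x=-65 to 65, a bar 27 wide, 29 high. z up. Small white hook to y=+27 at x=-63 to -49. Loose on the bench top (height 0); the one to move.
- green: the same shape and size as the blue one, same axes and origin, but with green sleeve and button. Loose, lying on the tray's +y strip, nozzle to tray +x, origin near tray (-20, 55); stays there.
- red: the same shape and size as the blue one, same axes and origin, but with red sleeve and button. Loose on the bench top, a bystander. Either of blue and red may be the nearer to the robot.
- tray: flat stainless tray, fixed, 320 (x) by 250 (y) mm, floor 4 thick, rim 4 thick, 10 high. Origin: centre of its underside, on the bench. Two dark rubber strips along x, 260 by 60, tops 6 above the bench, centred at x=0, y=+55 and -55. The -y one is bare: blue goes there, origin at (-20, -55), nozzle to +x, as green lies on the other.
Things that resemble listed ones, but are neither listed nor needed, are in the scene too. Leave any yellow look-alike of the green alone.

How it is judged:
By the outcome, as a careful person would: the job done as asked, in the order asked, and still so for the second after the job is handed in, with the robot touching nothing.
It also fails if it takes over 42 s, if anything falls off the work surface, if the arm or the gripper's body presses on something with over 40 N, if the wrist force passes 120 N, or if a joint passes its speed limit or range.

## Working session

There is one attempt and no reset: what is moved stays moved. The work goes in short steps, Python scripts to look and compute and a shell command to move; the robot and the scene stay as the last step left them, time stands still between calls to the robot, and variables do not carry over. Pictures are saved under pics/ and viewed, about 8 in all and at most 12, crops included, and the job is handed in when it is done.

```bash
mkdir -p pics; ls; python3 - <<'E'
from cell import robot, viewer
import cv2, numpy as np
for n in("top","side"):
    im=viewer.read_camera(n); cv2.imwrite(f"pics/{n}0.png",im)
    m=viewer.camera_model(n); print({k:(np.round(v,4).tolist() if k=="pose" else v) for k,v in m.items()})
print(robot.observe())
a=cv2.imread("pics/top0.png")
cv2.imwrite("pics/top0b.png",cv2.resize(a,(800,600),interpolation=cv2.INTER_CUBIC))
E
```

```text
pics
{'fx': 424.3764712785849, 'fy': 424.3764712785849, 'cx': 245.9867013357201, 'cy': 197.65237132573554, 'pose': [[0.0393, 0.9769, -0.21, 0.2158], [-0.9992, 0.0393, -0.0039, 0.1486], [0.0044, 0.21, 0.9777, 1.3181], [0.0, 0.0, 0.0, 1.0]]}
{'fx': 489.14146277873704, 'fy': 489.14146277873704, 'cx': 239.62807574652098, 'cy': 189.56205919787027, 'pose': [[0.9408, 0.2185, -0.259, 0.1141], [-0.338, 0.5507, -0.7632, -0.923], [-0.0242, 0.8056, 0.592, 0.8841], [0.0, 0.0, 0.0, 1.0]]}
{'time': 0.1, 'qpos': array([ 1.16996240e+00,  3.42676091e-01,  1.52493236e+00, -3.94448229e-05,
        1.27541835e+00, -1.46010912e-01]), 'qvel': array([-0.00109236, -0.0029283 , -0.00288303, -0.00133486,  0.00135684,
       -0.00020568]), 'joint_efforts': array([ 2.04628821e-03, -4.32001019e+01, -2.44694853e+01,  7.18493946e-02,
        5.25889895e-02, -1.66159992e-05]), 'tool_pos': array([0.1322798 , 0.50793552, 0.40409853]), 'tool_rot': array([-3.14016827e+00, -1.71340570e-04,  2.88678103e+00]), 'contact_force': array([ 0.67064266, -0.11207157, -0.04269273]), 'torque': array([ 0.02318471, -0.02013126,  0.05556286]), 'opening': 0.0920443990465264}
```

View pics/top0b.png

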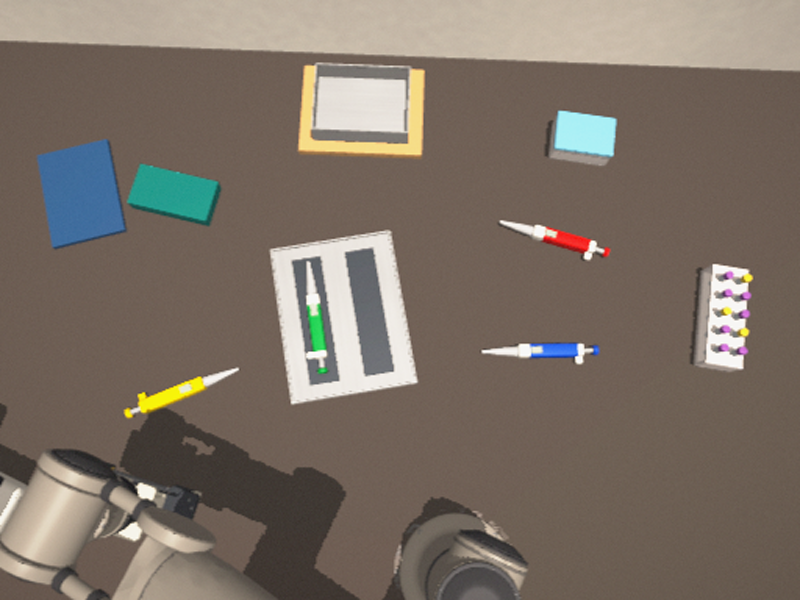

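View pics/side0.png

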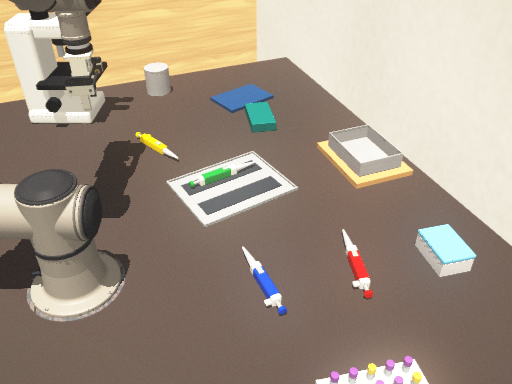

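Candidates for "blue" in the top picture (800x600 view): the blue pipettor (540,351), red (555,238), the yellow look-alike (182,390), green in the tray (317,320) and the flat blue book (81,193). By description I choose the one at (540,351): blue sleeve and button, lying on the bench. The bare strip is at (370,312). The nozzle points left in the image (+y), with the hook at (579,360).

```bash
cat > h.py <<'E'
from cell import robot, viewer
import cv2, numpy as np
def ray(n,uv):
    m=viewer.camera_model(n); P=np.array(m["pose"])
    d=P[:3,:3]@np.array([(uv[0]-m["cx"])/m["fx"],-(uv[1]-m["cy"])/m["fy"],-1.])
    return P[:3,3],d
def onz(n,uv,z):
    o,d=ray(n,uv); return (o+d*(z-o[2])/d[2])
def tri(a,b):
    (o1,d1),(o2,d2)=ray("top",a),ray("side",b)
    t=np.linalg.lstsq(np.c_[d1,-d2],o2-o1,rcond=None)[0]
    p,q=o1+t[0]*d1,o2+t[1]*d2
    return (p+q)/2,np.linalg.norm(p-q)
def hue(im,lo,hi,s=120,v=50):
    return cv2.inRange(cv2.cvtColor(im,cv2.COLOR_BGR2HSV),(lo,s,v),(hi,255,255))
def ends(im,near,lo,hi,r=90,white=150):
    """component of coloured+bright pixels nearest 'near'; its end points along the long axis"""
    m=hue(im,lo,hi)|((im.min(2)>white)*np.uint8(255))
    m=cv2.morphologyEx(m,cv2.MORPH_CLOSE,np.ones((3,3),np.uint8))
    k,l,st,c=cv2.connectedComponentsWithStats(m)
    i=l[int(near[1]),int(near[0])]
    assert i>0
    p=np.argwhere(l==i)[:,::-1].astype(float)
    vx=cv2.fitLine(p.astype(np.float32),cv2.DIST_HUBER,0,.01,.01).ravel()
    s=(p-vx[2:])@vx[:2]
    e=[p[s<s.min()+2].mean(0),p[s>s.max()-2].mean(0)]
    return e,p
E
python3 - <<'E'
from h import *
T,S=cv2.imread("pics/top0.png"),cv2.imread("pics/side0.png")
def col(im,lo,hi,box):
    m=hue(im,lo,hi); x0,y0,x1,y1=box; k=np.zeros_like(m);k[y0:y1,x0:x1]=m[y0:y1,x0:x1]
    return np.argwhere(k)[:,::-1].astype(float)
eT,pT=ends(T,(352,225),105,130); eS,pS=ends(S,(265,283),105,130)
print("blue ends top",eT,"side",eS)
for a in eT:
    print("  top@z14",np.round(onz("top",a,.014),4),[ (np.round(tri(a,b)[0],4),round(tri(a,b)[1],4)) for b in eS])
for nm,im,n in(("top",T,0),("side",S,0)):
    # strip: dark within tray
    if nm=="top":
        m=cv2.inRange(cv2.cvtColor(im,cv2.COLOR_BGR2GRAY),0,120); box=(170,145,270,262)
    else: m=cv2.inRange(cv2.cvtColor(im,cv2.COLOR_BGR2GRAY),0,120); box=(165,150,300,220)
    k,l,st,c=cv2.connectedComponentsWithStats(m)
    for i in range(1,k):
        if 300<st[i,4]<6000 and box[0]<c[i][0]<box[2] and box[1]<c[i][1]<box[3]:
            cn=cv2.findContours((l==i).astype(np.uint8),0,2)[0][0]
            w=np.array([onz(nm,q,.006)[:2] for q in cn[:,0].astype(float)],np.float32)*1000
            print(nm,"strip",st[i],c[i].round(1),cv2.minAreaRect(w), cv2.fitLine(w,2,0,.01,.01).ravel())
# green ends
from itertools import product
g=hue(T,45,80); q=np.argwhere(g[150:260,170:270])[:,::-1]+[170,150]
print("green mask top mean",q.mean(0))
cv2.imwrite("pics/crop1.png",np.vstack([cv2.resize(T[200:250,295:395],(800,400),interpolation=2)]))
E
```

```text
blue ends top [array([308.8, 224.6]), array([381.38461538, 223.30769231])] side [array([242.6, 247. ]), array([283.2       , 312.33333333])]
  top@z14 [ 0.4183 -0.0443  0.014 ] [(array([ 0.4168, -0.0437,  0.0171]), np.float64(0.0019)), (array([ 0.486 , -0.0879, -0.2302]), np.float64(0.0605))]
  top@z14 [ 0.4313 -0.2698  0.014 ] [(array([ 0.381 , -0.211 ,  0.1837]), np.float64(0.0444)), (array([ 0.4309, -0.2706,  0.0108]), np.float64(0.002))]
top strip [ 221  159   31   81 1417] [235.9 199.6] ((493.6827087402344, 186.00396728515625), (256.7210388183594, 57.65774917602539), 11.682178497314453) [9.7993612e-01 1.9931191e-01 4.9579449e+02 1.8660205e+02]
top strip [187 165  30  81 941] [201.6 205.5] ((470.85791015625, 293.3551940917969), (256.8301696777344, 57.955177307128906), 11.804912567138672) [9.8263544e-01 1.8554662e-01 4.7212027e+02 2.9254636e+02]
side strip [182 164  80  31 582] [219.  179.6] ((471.59375, 289.9431457519531), (258.21697998046875, 58.51370620727539), 9.754138946533203) [9.8746914e-01 1.5781225e-01 4.6885608e+02 2.8422928e+02]
side strip [199 177  83  38 996] [239.  195.1] ((492.3669738769531, 185.6422882080078), (258.0837707519531, 59.24043273925781), 12.01535701751709) [9.8178512e-01 1.8999466e-01 4.8517081e+02 1.8160487e+02]
green mask top mean [202.74688797 213.22821577]
```

View pics/crop1.png

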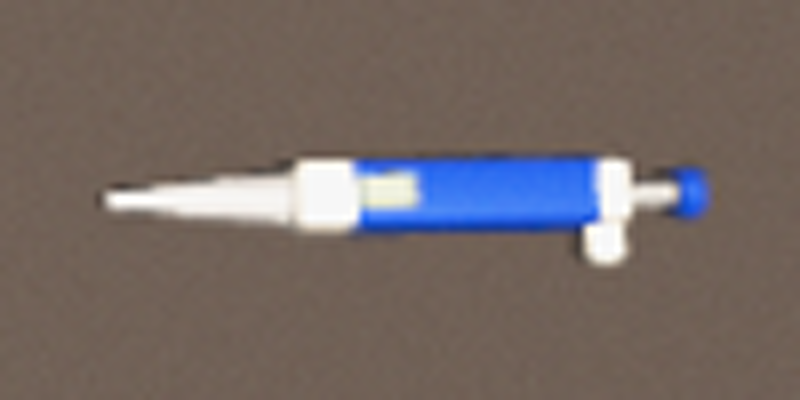

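The crop confirms it: blue sleeve (360-600,195), blue button (690,193), nozzle tip left (110,200) and hook at lower right (605,245), so it lies right way up. Blue's origin is about (0.4255,-0.177) with yaw 93.4°. The tray yaw is about 11.7°, so the target origin is about (0.473,0.182). Moving now.

```bash
python3 -m creep '[[[31,-26,0,0,0,-4],[31,-26,0,0,0,-4],[31,-26,0,0,0,-4],[31,-26,0,0,0,-4],[31,-26,0,0,0,-4]]]' -1
python3 -m creep '[[[31,-26,0,0,0,-4],[31,-26,0,0,0,-4],[31,-26,0,0,0,-4],[5,-40,-5,0,0,-4],[5,-40,-5,0,0,-4]]]'
python3 -m creep '[[[5,-40,-5,0,0,-4],[5,-40,-5,0,0,-4],[5,-40,-5,0,0,-4],[5,-40,-5,0,0,-4],[5,-40,-5,0,0,-4]]]'
```

```text
time: 0.52
tool_pos: [0.2855, 0.3768, 0.4018]
tool_rot: [-3.138, -0.003, 2.539]
contact_force: [0.3, 1.2, -0.3]
opening: 0.0916
time: 0.93
tool_pos: [0.395, 0.2134, 0.3911]
tool_rot: [-3.14, -0.003, 2.172]
contact_force: [0.4, -0.7, -0.0]
opening: 0.0918
time: 1.35
tool_pos: [0.4188, 0.0082, 0.3646]
tool_rot: [-3.139, -0.003, 1.805]
contact_force: [0.9, 0.4, -1.1]
opening: 0.0917
```

```bash
python3 - <<'E'
from h import *
T,S=cv2.imread("pics/top0.png"),cv2.imread("pics/side0.png")
# colour (sleeve) based axes: PCA of mask pixels, cast at top face height
for nm,lo,hi,z,bT,bS in(("blue",105,130,0.,(295,200,395,250),(235,240,295,315)),("green",45,80,.006,(185,160,225,250),(182,155,262,192))):
    for n,im,b in(("top",T,bT),("side",S,bS)):
        m=hue(im,lo,hi);k=np.zeros_like(m);k[b[1]:b[3],b[0]:b[2]]=m[b[1]:b[3],b[0]:b[2]]
        cs=sorted(cv2.findContours(k,0,2)[0],key=cv2.contourArea)[::-1][:2]
        for c in cs:
            w=np.array([onz(n,q,z+(.022))[:2] for q in c[:,0].astype(float)],np.float32)*1000
            print(nm,n,[np.round(v,1) for v in cv2.minAreaRect(w)],w.mean(0).round(1))
# nozzle tip of green: brightest end on strip
cv2.imwrite("pics/green.png",cv2.resize(T[150:260,170:270],(500,550),interpolation=2))
E
```

```text
blue top [array([ 424.6, -183.9]), array([24.9, 90.2]), np.float64(2.3)] [ 425.5 -176.4]
blue top [array([ 429.3, -264.5]), array([ 9.3, 16.2]), np.float64(88.5)] [ 429.3 -264. ]
blue side [array([ 421.8, -178.3]), array([33.8, 97.9]), np.float64(3.1)] [ 422.1 -177.6]
blue side [array([ 425.9, -271.9]), array([22.5, 17.9]), np.float64(69.1)] [ 425.5 -272.8]
green top [array([450.4, 287.4]), array([90.1, 27.1]), np.float64(11.6)] [458.6 289.1]
green top [array([365.5, 270.3]), array([ 8.9, 18.4]), np.float64(16.4)] [366.6 269.2]
green side [array([451.9, 283. ]), array([93.3, 53.8]), np.float64(9.3)] [445.  280.8]
green side [array([364. , 263.7]), array([26.8,  9.1]), np.float64(74.9)] [364.6 263.7]
```

View pics/green.png

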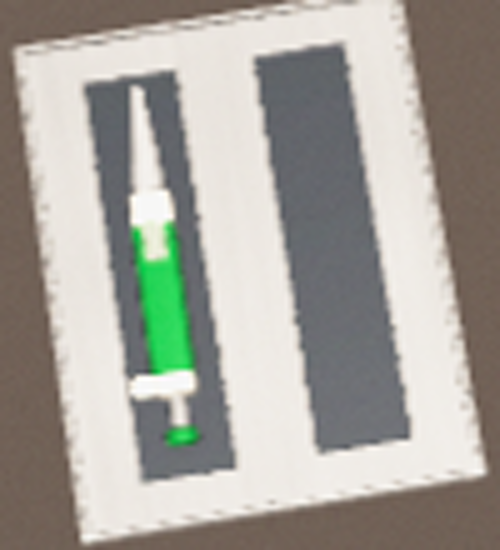

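The crop shows green's nozzle up at (137,90), hook left at (140,385) and button at (182,435), with the strip bare at right (335,250). Green's yaw is about 11.5°, which agrees with the tray.

```bash
python3 -m creep '[[[1,-38,-15,0,0,-2],[1,-38,-15,0,0,-2],[1,-38,-15,0,0,-2],[1,-38,-15,0,0,-2],[1,-37,-15,0,0,-2]]]'
python3 -m creep '[[[0,0,-15,0,0,0],[0,0,-15,0,0,0],[0,0,0,0,0,0]]]'
```

```text
time: 1.77
tool_pos: [0.4224, -0.1865, 0.29]
tool_rot: [3.139, -0.001, 1.618]
contact_force: [-0.1, 0.3, 1.0]
opening: 0.0918
time: 2.02
tool_pos: [0.4212, -0.1947, 0.2556]
tool_rot: [3.141, -0.001, 1.606]
contact_force: [-0.1, -0.1, 0.1]
opening: 0.092
```

```bash
python3 -m creep '[[[2,10,-10,0,0,1],[2,9,-10,0,0,0],[0,0,-15,0,0,0],[0,0,-10,0,0,0],[0,0,0,0,0,0]]]'
python3 - <<'E'
from h import *
T,S=viewer.read_camera("top"),viewer.read_camera("side")
cv2.imwrite("pics/pre.png",np.hstack([cv2.resize(T[170:270,295:395],(400,400),interpolation=2),cv2.resize(S[190:330,200:340],(400,400),interpolation=2)]))
E
```

```text
time: 2.43
tool_pos: [0.4257, -0.1744, 0.2106]
tool_rot: [-3.141, -0.001, 1.624]
contact_force: [-1.1, 0.4, -0.3]
opening: 0.0918
```

View pics/pre.png

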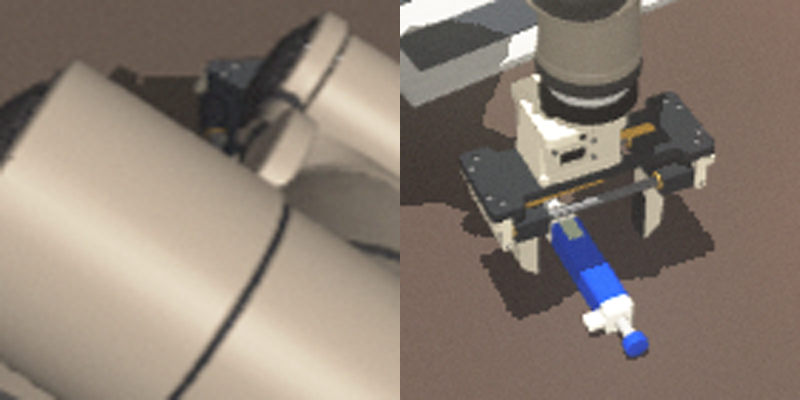

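The arm hides blue in the top view. In the side view (right half) the open fingers straddle the handle at (525,250) and (648,210), clear of the hook at (605,315). Next I lower 28 mm and close gently.

```bash
python3 -m creep '[[[0,-1,-10,0,0,0],[0,-1,-10,0,0,0],[0,0,-7,0,0,0],[0,0,0,0,0,0],[0,0,0,0,0,0]]]'
```

```text
time: 2.95
tool_pos: [0.427, -0.1774, 0.1849]
tool_rot: [3.136, 0.003, 1.624]
contact_force: [-0.3, 0.4, 0.5]
opening: 0.0918
```

```bash
python3 -m creep '[[[-1,0,-3,0,0,0],[0,0,0,0,0,0],[0,0,0,0,0,0]]]'
python3 -m creep '[[[0,0,0,0,0,0],[0,0,0,0,0,0],[0,0,0,0,0,0],[0,0,0,0,0,0],[0,0,0,0,0,0]]]' 1 15
python3 -m creep '[[[0,0,0,0,0,0],[0,0,0,0,0,0],[0,0,0,0,0,0],[0,0,0,0,0,0],[0,0,0,0,0,0]]]'
```

```text
time: 3.2
tool_pos: [0.4259, -0.1775, 0.1816]
tool_rot: [3.136, 0.003, 1.624]
contact_force: [0.0, -0.5, -0.6]
opening: 0.0917
time: 3.62
tool_pos: [0.426, -0.1777, 0.1822]
tool_rot: [3.135, 0.004, 1.624]
contact_force: [-0.0, 0.1, -0.2]
opening: 0.0628
time: 4.03
tool_pos: [0.4261, -0.1776, 0.1824]
tool_rot: [3.135, 0.004, 1.624]
contact_force: [-0.8, 0.1, -0.2]
opening: 0.0297
```

```bash
python3 -m creep '[[[0,0,0,0,0,0],[0,0,0,0,0,0],[0,0,0,0,0,0],[0,0,0,0,0,0]]]' 1 20
python3 -m creep '[[[0,0,10,0,0,0],[0,0,20,0,0,0],[0,0,30,0,0,0],[0,0,30,0,0,0],[0,0,0,0,0,0]]]'
python3 - <<'E'
from h import *
S=viewer.read_camera("side")
cv2.imwrite("pics/lift.png",cv2.resize(S[150:330,180:360],(560,560),interpolation=2))
E
```

```text
time: 4.37
tool_pos: [0.426, -0.1776, 0.1824]
tool_rot: [3.135, 0.004, 1.624]
contact_force: [-0.4, -0.5, -0.1]
opening: 0.0257
time: 4.78
tool_pos: [0.4248, -0.1769, 0.2733]
tool_rot: [3.141, -0.001, 1.624]
contact_force: [0.8, -1.4, -1.0]
opening: 0.026
```

View pics/lift.png

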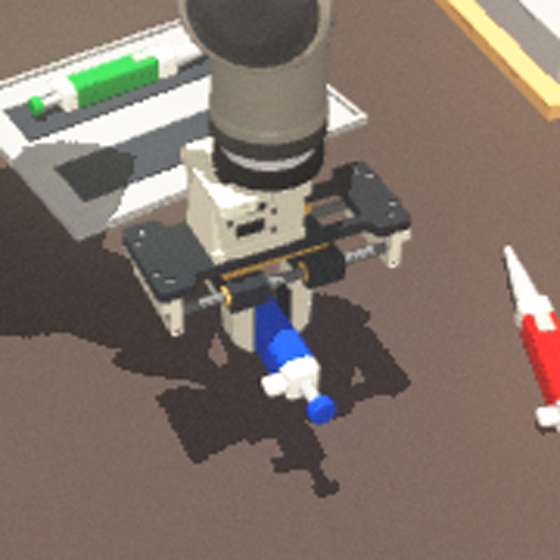

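Blue is held level and clear of the bench at (285,345). The jaws read 26 mm, about the handle's width, and red is undisturbed on the right. Carrying it over while turning.

```bash
python3 -m creep '[[[3,20,2,0,0,-5],[4,26,0,0,0,-6],[4,26,0,0,0,-6],[4,26,0,0,0,-6],[4,26,0,0,0,-6]]]'
python3 -m creep '[[[4,26,0,0,0,-6],[4,26,0,0,0,-6],[4,26,0,0,0,-6],[4,26,0,0,0,-6],[4,26,0,0,0,-6]]]'
```

```text
time: 5.25
tool_pos: [0.4419, -0.0522, 0.269]
tool_rot: [-3.136, -0.0, 1.09]
contact_force: [1.1, 0.5, -1.6]
opening: 0.0259
time: 5.67
tool_pos: [0.4597, 0.0845, 0.2619]
tool_rot: [-3.128, 0.007, 0.538]
contact_force: [0.3, -0.7, -1.2]
opening: 0.026
```

```bash
python3 -m creep '[[[4,26,0,0,0,-5],[4,26,0,0,0,-5],[3,20,0,0,0,-4],[2,12,0,0,0,-2],[0,0,0,0,0,0]]]'
python3 -m creep '[[[0,0,0,0,0,0],[0,0,0,0,0,0]]]'
```

```text
time: 6.08
tool_pos: [0.4705, 0.177, 0.254]
tool_rot: [-3.125, 0.018, 0.243]
contact_force: [0.1, -0.1, -0.8]
opening: 0.0258
time: 6.25
tool_pos: [0.4695, 0.177, 0.2515]
tool_rot: [-3.125, 0.023, 0.247]
contact_force: [0.1, -0.5, -1.3]
opening: 0.0257
```

```bash
cat > d.py <<'E'
from h import *
from scipy.spatial.transform import Rotation as R
o=robot.observe(); r=R.from_euler("xyz",o["tool_rot"])
g=o["tool_pos"]+r.apply([0,0,.159])
t=R.from_euler("xyz",[180,0,11.6],degrees=True)
print("t",o["time"],"grasp",(g*1000).round(1),"rotvec to target",np.degrees((t*r.inv()).as_rotvec()).round(2),"tool",(o["tool_pos"]*1000).round(1),"F",o["contact_force"].round(1))
E
python3 d.py; python3 - <<'E'
from h import *
T,S=viewer.read_camera("top"),viewer.read_camera("side")
cv2.imwrite("pics/over.png",np.hstack([cv2.resize(T[130:270,150:290],(400,400),interpolation=2),cv2.resize(S[80:240,130:310],(400,356),interpolation=2)[:400].repeat(1,0) if 0 else cv2.resize(S[80:240,140:300],(400,400),interpolation=2)]))
E
```

```text
t 6.25 grasp [465.3 178.7  92.6] rotvec to target [-0.65 -1.49 -2.53] tool [469.5 177.  251.5] F [ 0.1 -0.5 -1.3]
```

View pics/over.png

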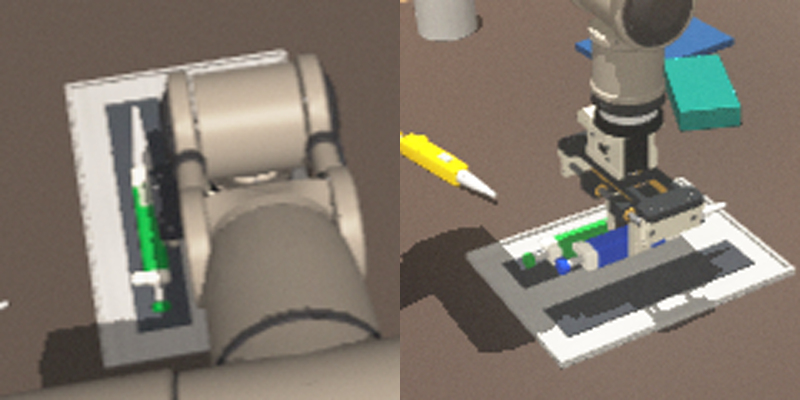

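The top view is mostly hidden by the arm. The side view (right half) shows blue held over the bare strip, button at (563,265), nozzle tip at (715,207), pointing the same way as green. Next I correct the tilt, yaw and offset, then lower.

```bash
python3 -m creep '[[[1,2,-8,-0.4,-0.8,-1.3],[1,2,-8,-0.3,-0.7,-1.2],[0,0,-8,0,0,0],[0,0,-8,0,0,0],[0,0,0,0,0,0]]]'
python3 -m creep '[[[0,0,0,0,0,0]]]'; python3 d.py
```

```text
time: 6.77
tool_pos: [0.472, 0.1766, 0.2186]
tool_rot: [3.14, -0.002, 0.198]
contact_force: [-0.5, 0.7, -2.1]
opening: 0.0258
time: 6.85
tool_pos: [0.472, 0.1761, 0.2183]
tool_rot: [3.14, -0.001, 0.198]
contact_force: [-0.3, -0.6, -1.0]
opening: 0.026
t 6.85 grasp [472.2 175.8  59.3] rotvec to target [0.09 0.05 0.28] tool [472.  176.1 218.3] F [-0.3 -0.6 -1. ]
```

```bash
python3 -m creep '[[[0,5,-5,0,0,0.2],[0,0,-5,0,0,0],[0,0,0,0,0,0],[0,0,0,0,0,0]]]'; python3 d.py
python3 - <<'E'
from h import *
def btn(im,box,z):
    b=box;m=hue(im,105,130,110,60);k=np.zeros_like(m);k[b[1]:b[3],b[0]:b[2]]=m[b[1]:b[3],b[0]:b[2]]
    out=[]
    for c in sorted(cv2.findContours(k,0,2)[0],key=cv2.contourArea)[::-1][:3]:
        p=c[:,0].astype(float); u=(p.min(0)+p.max(0))/2
        out.append((u,cv2.contourArea(c),(onz("side",u,z)*1000).round(1)))
    return out
S0=cv2.imread("pics/side0.png"); S=viewer.read_camera("side"); cv2.imwrite("pics/s2.png",S)
z=robot.observe()["tool_pos"][2]-.1824
for o in btn(S0,(235,240,295,315),.0145): print("start",o)
for o in btn(S,(170,150,290,230),z+.0145): print("now",o)
E
```

```text
time: 7.18
tool_pos: [0.4723, 0.1812, 0.2078]
tool_rot: [3.14, -0.001, 0.202]
contact_force: [-0.9, -0.4, -0.4]
opening: 0.0261
t 7.1833 grasp [472.5 181.   48.8] rotvec to target [0.07 0.07 0.05] tool [472.3 181.2 207.8] F [-0.9 -0.4 -0.4]
start (array([266., 282.]), 334.5, array([ 427.2, -175.4,   14.5]))
start (array([282., 310.]), 49.5, array([ 428.7, -266.4,   14.5]))
now (array([225.5, 189.5]), 136.0, array([445.1, 180.9,  39.9]))
now (array([207.5, 197. ]), 21.0, array([385.7, 165.5,  39.9]))
now (array([244.5, 188.5]), 1.0, array([498.4, 165.1,  39.9]))
```

```bash
python3 -m creep '[[[0,0,-7,0,0,0],[0,0,-6,0,0,0],[0,0,-3,0,0,0],[0,0,0,0,0,0],[0,0,0,0,0,0]]]'; python3 d.py
```

```text
time: 7.65
tool_pos: [0.4723, 0.1812, 0.1903]
tool_rot: [3.14, -0.001, 0.202]
contact_force: [-0.9, 0.9, -1.3]
opening: 0.0256
t 7.65 grasp [472.5 181.1  31.3] rotvec to target [0.06 0.09 0.03] tool [472.3 181.2 190.3] F [-0.9  0.9 -1.3]
```

```bash
python3 -m creep '[[[0,0,-1,0,0,0],[0,0,0,0,0,0],[0,0,0,0,0,0]]]'
python3 -m creep '[[[0,0,-1,0,0,0],[0,0,0,0,0,0],[0,0,0,0,0,0]]]'
```

```text
time: 7.9
tool_pos: [0.4723, 0.1812, 0.1892]
tool_rot: [3.14, -0.001, 0.202]
contact_force: [-0.2, 0.5, -1.0]
opening: 0.0259
time: 8.15
tool_pos: [0.4725, 0.1813, 0.1886]
tool_rot: [3.14, -0.002, 0.202]
contact_force: [0.6, 0.2, -0.4]
opening: 0.0258
```

```bash
python3 -m creep '[[[0,0,-1,0,0,0],[0,0,0,0,0,0],[0,0,0,0,0,0]]]'
```

```text
time: 8.4
tool_pos: [0.4726, 0.1813, 0.1887]
tool_rot: [3.14, -0.004, 0.202]
contact_force: [-0.5, 0.5, -0.7]
opening: 0.0258
```

```bash
python3 -m creep '[[[0,0,-1,0,0,0],[0,0,0,0,0,0],[0,0,0,0,0,0]]]'
python3 -m creep '[[[0,0,-1,0,0,0],[0,0,0,0,0,0],[0,0,0,0,0,0]]]'
```

```text
time: 8.65
tool_pos: [0.4726, 0.1814, 0.1885]
tool_rot: [3.14, -0.004, 0.202]
contact_force: [0.5, 1.1, -0.7]
opening: 0.0262
time: 8.9
tool_pos: [0.4727, 0.1814, 0.1885]
tool_rot: [3.14, -0.005, 0.202]
contact_force: [0.7, 0.1, -1.5]
opening: 0.0259
```

```bash
python3 -m creep '[[[0,0,-2,0,0,0],[0,0,0,0,0,0]]]';python3 d.py; python3 -c "
from cell import robot;print(robot.observe()['torque'])"
```

```text
time: 9.07
tool_pos: [0.4729, 0.1814, 0.1881]
tool_rot: [3.14, -0.007, 0.202]
contact_force: [-0.2, 0.5, -1.0]
opening: 0.0257
t 9.0667 grasp [474.  181.4  29.1] rotvec to target [0.01 0.39 0.01] tool [472.9 181.4 188.1] F [-0.2  0.5 -1. ]
[ 0.03596703  0.16497739 -0.04361502]
```

The arm now resists further lowering: z is steady at 0.188, as predicted for the strip, and the pitch is starting to give. So blue is touching down. Release partway.

```bash
python3 -m creep '[[[0,0,0,0,0,0],[0,0,0,0,0,0],[0,0,0,0,0,0],[0,0,0,0,0,0],[0,0,0,0,0,0]]]' 0
python3 -m creep '[[[0,0,5,0,0,0],[0,0,10,0,0,0],[0,0,15,0,0,0],[0,0,30,0,0,0],[0,0,35,0,0,0]]]'
python3 -m creep '[[[0,0,35,0,0,0],[0,-20,35,0,0,0],[0,-40,10,0,0,0],[0,-40,0,0,0,0],[0,-40,0,0,0,0]]]'
python3 -m creep '[[[0,-40,0,0,0,0],[0,-40,0,0,0,0],[0,-40,0,0,0,0],[0,-40,0,0,0,0],[0,-40,0,0,0,0]]]'
python3 -m creep '[[[0,-40,0,0,0,0],[0,-20,0,0,0,0],[0,0,0,0,0,0],[0,0,0,0,0,0]]]'
python3 - <<'E'
from h import *
T,S=viewer.read_camera("top"),viewer.read_camera("side")
cv2.imwrite("pics/t3.png",T);cv2.imwrite("pics/s3.png",S)
cv2.imwrite("pics/placed.png",np.hstack([cv2.resize(T[140:265,165:290],(400,400),interpolation=2),cv2.resize(S[120:240,160:310],(400,400*120//150),interpolation=2).copy() if 0 else cv2.resize(S[110:240,165:295],(400,400),interpolation=2)]))
for nm,lo,hi,bT,bS in(("blue",105,130,(205,150,270,262),(182,155,300,230)),("green",45,80,(175,160,225,262),(182,155,262,192))):
  for n,im,b in(("top",T,bT),("side",S,bS)):
    m=hue(im,lo,hi,110);k=np.zeros_like(m);k[b[1]:b[3],b[0]:b[2]]=m[b[1]:b[3],b[0]:b[2]]
    u=[]
    for c in sorted(cv2.findContours(k,0,2)[0],key=cv2.contourArea)[::-1][:2]:
        w=np.array([onz(n,q,.0205)[:2] for q in c[:,0].astype(float)],np.float32)*1000
        r=cv2.minAreaRect(w); u.append(np.array(r[0])); print(nm,n,[np.round(v,1) for v in r])
    d=u[0]-u[1]; print("   yaw by button->sleeve",np.degrees(np.arctan2(d[1],d[0])).round(1),np.hypot(*d).round(1))
E
```

```text
time: 9.48
tool_pos: [0.4732, 0.1815, 0.1873]
tool_rot: [3.14, -0.007, 0.202]
contact_force: [-0.1, -0.2, 0.0]
opening: 0.0458
time: 9.9
tool_pos: [0.4707, 0.1808, 0.2807]
tool_rot: [3.14, 0.009, 0.202]
contact_force: [0.2, 0.4, -0.6]
opening: 0.0462
time: 10.32
tool_pos: [0.4695, 0.0427, 0.3772]
tool_rot: [3.139, -0.011, 0.214]
contact_force: [0.5, -0.0, 0.1]
opening: 0.0455
time: 10.73
tool_pos: [0.4659, -0.1653, 0.3846]
tool_rot: [3.134, -0.02, 0.217]
contact_force: [0.6, -0.5, -0.1]
opening: 0.0458
time: 11.07
tool_pos: [0.4632, -0.2353, 0.3882]
tool_rot: [3.129, -0.023, 0.207]
contact_force: [0.6, 0.2, 0.4]
opening: 0.0456
blue top [array([473.5, 181.1]), array([93.7, 28.3]), np.float64(11.2)]
blue top [array([387.5, 164.9]), array([ 9.3, 18.5]), np.float64(2.3)]
   yaw by button->sleeve 10.7 87.4
blue side [array([472.1, 184.6]), array([102.2,  51.9]), np.float64(11.6)]
blue side [array([386.3, 167. ]), array([28.6, 11.6]), np.float64(73.4)]
   yaw by button->sleeve 11.6 87.5
green top [array([451.7, 288.4]), array([90.6, 27.6]), np.float64(11.3)]
green top [array([367.8, 271.5]), array([ 9.2, 18.4]), np.float64(2.3)]
   yaw by button->sleeve 11.4 85.5
green side [array([452.5, 292.5]), array([99.7, 54.3]), np.float64(10.8)]
green side [array([364.7, 274.5]), array([27. , 12.2]), np.float64(74.6)]
   yaw by button->sleeve 11.6 89.7
```

View pics/placed.png

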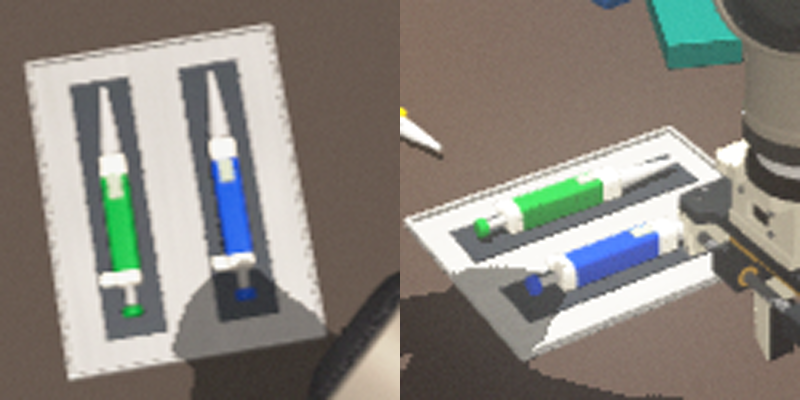

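Blue lies on the right-hand strip (230,205), hook left, with the nozzle tip at (211,75) beside green's at (104,90). In the side view it lies flat, right way up. Measured against green it is about 109 mm across (110 wanted), within about 1 mm lengthwise and within 1° of parallel. I check green and red for motion, then hand in.

```bash
python3 - <<'E'
from h import *
for n in("top","side"):
    a=cv2.imread(f"pics/{n}0.png"); b=viewer.read_camera(n)
    for nm,lo,hi in(("green",45,72),("red",0,6)):
        r=[]
        for im in(a,b):
            c=max(cv2.findContours(hue(im,lo,hi,170,80),0,2)[0],key=cv2.contourArea); r.append((np.round(cv2.minAreaRect(c)[0],1),cv2.contourArea(c)))
        print(n,nm,r)
o=robot.observe(); print(o["time"],np.abs(o["qvel"]).max().round(4),o["contact_force"].round(1))
robot.hand_in()
E
```

```text
top green [(array([202.2, 209.6]), 155.5), (array([202.2, 209.6]), 154.5)]
top red [(array([362.3, 153.6]), 194.5), (array([362.2, 153.5]), 196.0)]
side green [(array([214.9, 172.2]), 9.0), (array([209.1, 174.3]), 21.5)]
side red [(array([356.8, 264.7]), 279.0), (array([356.9, 264.6]), 273.5)]
11.2667 0.0093 [-1.3  0.2 -0.6]
the job is handed in; nothing more can be done
```

I picked up the blue pipettor by the middle of its handle, carried it over and turned it. I set it down on the bare strip and handed in at about 11.3 s of the 42 s allowed.

**Placement:** the last pictures show blue lying flat, right way up, with its nozzle pointing the same way as green's. It is about 109 mm across from green (110 wanted), within about 1–2 mm lengthwise and within about 1° of parallel.

**Bystanders:** in the top view, green and red are where they started, to within about 0.1 px. In the side view, red agrees. My side-view check on green did not: its centre read about 6 px different. That was probably because the strict colour mask caught only 9 and 21 px of it, so I relied on the top view.

**Touchdown:** I judged it from the arm stopping at the expected height, because the force reading stayed within noise (about ±1 N). The wrist force readings never went above about 2 N. At hand-in the gripper was about 0.2 m above the bench, touching nothing.

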